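Ring for a colleague and point out the tartlet to be boxed

TASK

Press down the plunger of the counter bell with your fingertips to call the colleague who boxes the orders, then point out the pastry the customer has chosen, the smaller of the two meringue tartlets (a single white peak, no topping): hold your fingertips still about two centimetres straight above its peak for a good two seconds, and finish still pointing there. Press the bell where it stands, without lifting or pushing it about, touch no pastry, and leave everything else where it is.

Things in the scene. Friction and masses are not known exactly. Their poses are not given: they have to be found in the camera images.
- mini_meringue_peak (a point): the very tip of the peak of the small meringue tartlet, 58 mm above the tartlet's underside; z up
- mini_meringue: the small meringue tartlet, the one to point at: a white fluted paper case 50 mm across and 18 mm high, on it one piped white swirl that narrows to a single point, 58 mm high in all; loose, about 30 g. It stands in one of six places (two rows of three, about 110 mm apart) on the tray. Origin: centre of its underside, z up.
- large_meringue: the large meringue tartlet: same shape as the small one but 72 mm across and 88 mm high; loose, on the tray. Origin: centre of its underside, z up.
- truffle_tart: tartlet 68 mm across with a low cream swirl and a dark chocolate ball on it, 63 mm high; loose, on the tray. Origin: centre of its underside, z up.
- biscuit_tart: tartlet 68 mm across with a low cream swirl and a round dark biscuit standing on edge in it, 71 mm high; loose, on the tray. Origin: centre of its underside, z up.
- strawberry_tart: tartlet 68 mm across with a low cream swirl and one strawberry lying on it, about 62 mm high; loose, on the tray. Origin: centre of its underside, z up.
- walnut_cup: small dark chocolate cup 50 mm across with a walnut half on it, 36 mm high; loose, on the tray. Origin: centre of its underside, z up.
- tray: fixed dark steel baker's sheet, 250 mm (its x) by 360 mm (its y), floor 4 mm and rim 12 mm above the counter; carries the six pastries. Origin: centre of its underside.
- bell: counter bell: chromed dome on a round black foot 86 mm across, dome top 50 mm above the counter, spring plunger on top; loose, 350 g give or take, stands left or right of the tray. Origin: centre of its underside, z up.
- bell_top (a point): centre of the top face of the bell's plunger, a round steel button 16 mm across, 62 mm above the counter when up; it is pressed straight down
- bell_plunger (a joint): travel of the bell's plunger in m: 0 up, 0.006 fully down; a spring pushes it back (1 N at the start, about 3.6 N fully down); the bell rings when it is pressed nearly all the way
- jar: white ceramic biscuit jar with a knobbed lid, 92 mm across, 137 mm high; loose, on the other side of the tray from the bell. Origin: centre of its underside, z up.
- cake_box: closed white cake box with a brown band crosswise, 136 mm square, 76 mm high; loose, left or right of the tray, beyond the bell or the jar. Origin: centre of its underside, z up.
- tongs: steel serving tongs lying flat on the other side from the cake box, roughly crosswise, 230 mm long along their x, 53 mm wide, 22 mm high; loose. Origin: middle, on the counter.
Not all that is in view belongs to the job. What is shaped like the bell but blue or green is not meant.

How it is judged:
By the outcome, as a careful person would: the job done as asked, in the order asked, and still so for the second after the job is handed in, with the robot touching nothing.
It also fails if it takes over 40 s, if anything falls off the work surface, if the arm or the gripper's body presses on something with over 40 N, if the wrist force passes 120 N, or if a joint passes its speed limit or range.

ROBOT

A 6-joint arm with a two-finger parallel gripper is mounted at the origin on the work surface. World frame = base frame: x ahead of the robot, y to its left, z up, the work surface at z = 0. Lengths are in m, angles in rad, forces in N, time in s.
With the tool pointing down it reaches from about 0.3 to 0.775 m from the base axis. Payload 14.6 kg.
Tool frame: the origin (TCP) lies between the finger pads; the fingertips stand 8 mm ahead of it and the grasp point (between the pads) lies 11 mm behind it; z points along the fingers, y is the direction in which the jaws open and shut (so a half turn about z gives the same grasp; the last joint's range is limited). The gripper opens to 94 mm and grips with 3 to 60 N. Pads are 16 mm wide; open, the fingers measure 119 mm over their backs; the gripper's body (75 mm by 177 mm) begins 78 mm behind the grasp point.
Start: joints at [1.218, 0.3, 1.521, -0, 1.321, -0.067], TCP at [0.155, 0.528, 0.213] pointing down, gripper open.
Joint ranges: [-3.03, 3.03], [-0.79, 2.21], [0.23, 2.52], [-1.04, 4.18], [0, 3.07], [-2.55, 2.55]. Speed limits (rad/s): [2.22, 2.22, 2.57, 3.14, 3.14, 3.14].

INTERFACE

Orientations are given as [roll, pitch, yaw] about the fixed x, y, z axes, in that order (R = Rz(yaw) Ry(pitch) Rx(roll)).
In Python, from station import ctrl, viewer, workorder gives the robot as it stands.
- The arm moves only by the tool play_rows, never from a script. Its argument "commands" is a list of rows, each an object of numbers: "dx", "dy", "dz": the shift along the tool's x, y, z in m; "ax", "ay", "az": the turn, a rotation vector about the tool's x, y, z in degrees. In form: [{"dx": .., "dy": .., "dz": .., "ax": .., "ay": .., "az": ..}, ...]. A call has exactly 5 rows; each row shifts and turns the pose as measured when the row begins, along the tool's axes as they then stand; what a row does not reach is not made up. A row lasts 1/12 s, in which the tool goes at most 41.7 mm and 7.16 degrees, less where a joint would pass 70% of its speed; a pose out of reach is approached as far as the arm can. A call with a gripper value outside its range is refused whole. "claw" is the opening, from 0 (shut) to 1 (fully open), set as the call begins (left out, the last holds). The fingers move at their own pace and stop on an object; "squeeze" is the grip in N (left out, the last holds). Time passes only in rows, so rows that do not move let the fingers close, or fill a call up. It gives the time, the measured TCP pose, the force and the opening at its end, in the units of the state.
- ctrl.get_obs(): the state, without advancing time (a new reading comes with each control period).
- viewer.camera(name): name is "side" or "top"; returns the picture (480x640x3 uint8, red, green, blue); there is no depth.
- viewer.camera_model(name): a dict with "K" (3x3 intrinsics, pixels), "dist_coeffs" ([k1, k2, p1, p2, k3] as OpenCV has them; the pictures are not rectified), "pose" (4x4, takes a point from camera to world coordinates). Camera axes: x right, y down, z forward; pixel columns grow to the right and rows downward; lengths in m; the calibration is good to about 2 mm. A picture is of the moment at which its call begins. camera_model takes no time and is no camera call.
- workorder.hand_in(): hands the job in, once; it reports no verdict.
The state is a dict: "time_s": time; "qpos": joint angles; "joint_vel": joint speeds; "tau": joint torques, N m; "ee_pos": TCP position; "eef_rot": TCP orientation; "force": force on the tool from outside, world axes, zero at the start; "moment": the same for the moment, N m; "grip_width": finger opening in m.
Only numpy, scipy, OpenCV 4.12 (cv2) and the standard library are available. Lean on these libraries where they do the work, as an engineer would, in place of code of your own. Each camera call takes 0.05 s, during which the arm holds its last target. There are 200 camera calls.

## Working session

There is one attempt and no reset: what is moved stays moved. The work goes in short steps, Python scripts to look and compute and a tool call to move; the robot and the scene stay as the last step left them, time stands still between calls to the robot, and variables do not carry over. Pictures are saved under pics/ and viewed, about 8 in all and at most 12, crops included, and the job is handed in when it is done.

Besides the shell and the picture viewer there is one more tool, called after ">>>" as a command line: name --argument value ..., lists and objects as JSON in quotes. play_rows: Moves the arm, as the interface text tells. Its arguments: {"type":"object","properties":{"commands":{"type":"array","items":{"type":"object","properties":{"dx":{"type":"number"},"dy":{"type":"number"},"dz":{"type":"number"},"ax":{"type":"number"},"ay":{"type":"number"},"az":{"type":"number"}}}},"claw":{"type":"number"},"squeeze":{"type":"number"}},"required":["commands"]}

```bash
mkdir -p pics; ls
python3 - <<'E'
from station import ctrl, viewer
import cv2,json
o=ctrl.get_obs(); print({k:o[k] for k in('time_s','ee_pos','eef_rot','force','grip_width')})
for n in('side','top'):
    cv2.imwrite(f'pics/{n}0.png',viewer.camera(n)[:,:,::-1]); m=viewer.camera_model(n); print(n,m)
E
```

```text
pics
{'time_s': 0.0, 'ee_pos': array([0.15498324, 0.52745187, 0.2128895 ]), 'eef_rot': array([-3.14044458e+00, -7.99297619e-05,  2.85579375e+00]), 'force': array([-0.18675223,  0.15818284,  1.21035726]), 'grip_width': 0.09436248682674499}
side {'K': array([[539.66888451,   0.        , 313.6918321 ],
       [  0.        , 539.66888451, 249.43941898],
       [  0.        ,   0.        ,   1.        ]]), 'dist_coeffs': array([-0.09983347,  0.        ,  0.        ,  0.        ,  0.        ]), 'pose': array([[-0.93636343, -0.22386394,  0.27038578,  0.11954045],
       [-0.35063324,  0.55976103, -0.7508155 ,  1.10222692],
       [ 0.0167291 , -0.79784242, -0.6026339 ,  0.89059327],
       [ 0.        ,  0.        ,  0.        ,  1.        ]])}
top {'K': array([[539.28830537,   0.        , 320.49037547],
       [  0.        , 539.28830537, 245.02971304],
       [  0.        ,   0.        ,   1.        ]]), 'dist_coeffs': array([0.04831869, 0.        , 0.        , 0.        , 0.        ]), 'pose': array([[ 9.12737632e-03, -9.96886130e-01,  7.83245471e-02,
         3.89343935e-01],
       [-9.99958258e-01, -9.06668238e-03,  1.13049384e-03,
         6.96171228e-02],
       [-4.16829839e-04, -7.83315961e-02, -9.96927273e-01,
         1.61180178e+00],
       [ 0.00000000e+00,  0.00000000e+00,  0.00000000e+00,
         1.00000000e+00]])}
```

View pics/side0.png

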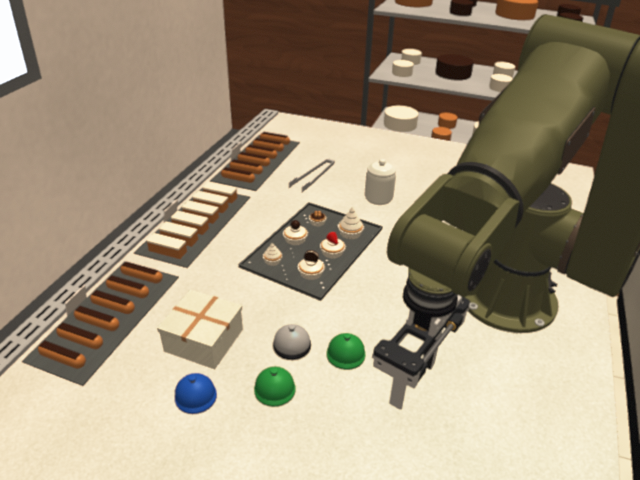

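View pics/top0.png

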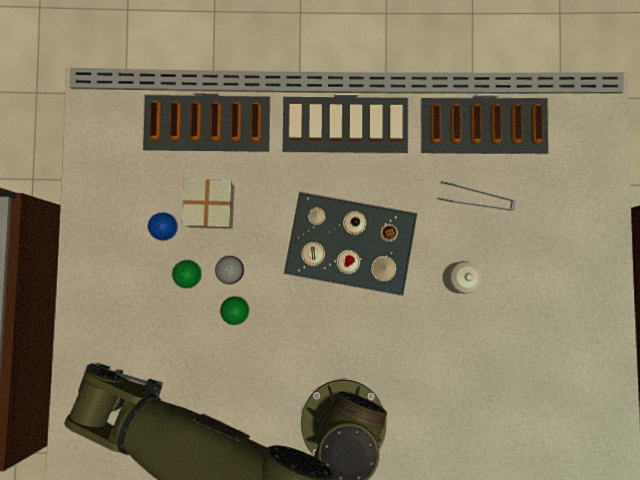

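The chromed bell is at top (229,269) / side (292,340). The small meringue is at top (317,215) / side (272,252), and the large one is at top (383,268). I'll enlarge both views to get the bell button and the peak.

Run:
```python
import cv2,numpy as np
s=cv2.imread('pics/side0.png');t=cv2.imread('pics/top0.png')
def c(i,u,v): return cv2.resize(i[v-22:v+23,u-30:u+30],None,fx=6.6,fy=6.6,interpolation=cv2.INTER_CUBIC)
o=np.vstack([np.hstack([c(s,292,338),c(s,272,252)]),np.hstack([c(t,229,269),c(t,317,215)])])
print(o.shape);cv2.imwrite('pics/crop.png',o)
```

```text
(594, 792, 3)
```

View pics/crop.png

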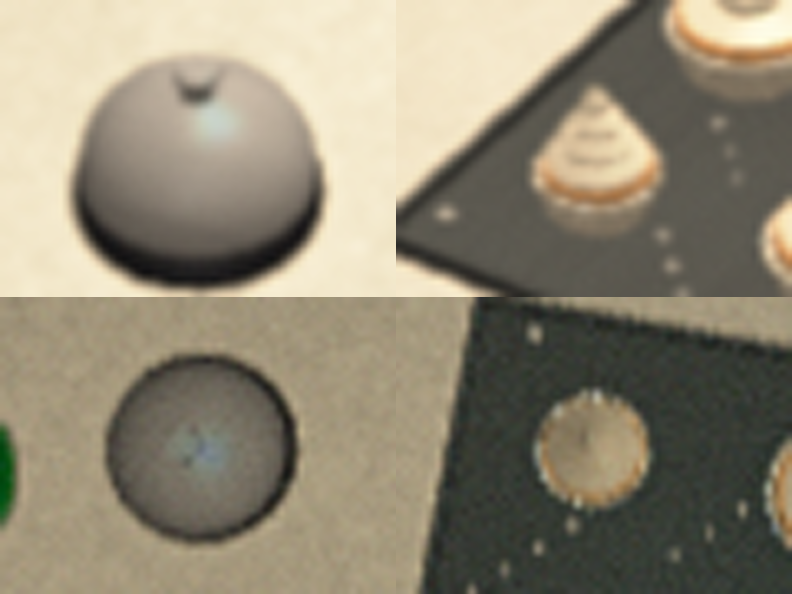

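```bash
cat > h.py <<'E'
from station import viewer
import cv2,numpy as np
def ray(n,uv):
    m=viewer.camera_model(n);P=m['pose']
    p=cv2.undistortPoints(np.array([[uv]],float),m['K'],m['dist_coeffs'])[0,0]
    return P[:3,3],P[:3,:3]@np.array([p[0],p[1],1])
def plane(n,uv,z):
    c,d=ray(n,uv); return (c+d*(z-c[2])/d[2]).round(4)
def tri(a,b):
    (c,d),(e,f)=ray('side',a),ray('top',b)
    d=d/np.linalg.norm(d);f=f/np.linalg.norm(f)
    s,t=np.linalg.lstsq(np.c_[d,-f],e-c,rcond=None)[0]
    p,q=c+s*d,e+t*f; return ((p+q)/2).round(4),np.linalg.norm(p-q).round(4)
E
python3 - <<'E'
from h import *
f=lambda x,y,u,v:(u-30+(x+.5)/6.6-.5, v-22+(y+.5)/6.6-.5)
bs=f(196,72,292,338);bt=f(194,153,229,269);bf=f(202,152,229,269)
ps=f(199,86,272,252);pt=f(189,141,317,215);pc=f(196,153,317,215)
print('bell tri',tri(bs,bt),'side',plane('side',bs,.062),'top',plane('top',bt,.062),'foot',plane('top',bf,.012))
print('peak tri',tri(ps,pt),'side',plane('side',ps,.062),'top',plane('top',pt,.062),'case',plane('top',pc,.022))
E
```

```text
bell tri (array([0.44  , 0.338 , 0.0555]), np.float64(0.0048)) side [0.4398 0.3445 0.062 ] top [0.4376 0.3361 0.062 ] foot [0.4396 0.3411 0.012 ]
peak tri (array([0.6005, 0.0874, 0.0657]), np.float64(0.0005)) side [0.6024 0.0828 0.062 ] top [0.6013 0.0875 0.062 ] case [0.6013 0.0847 0.022 ]
```

Both measurements agree: bell at about (0.4395, 0.341), peak at about (0.6015, 0.085, 0.062). Now I'll close the gripper and move over the bell.

>>> play_rows --commands '[{"dx": -0.034, "dy": -0.01}, {"dx": -0.034, "dy": -0.01}, {"dx": -0.034, "dy": -0.01}, {"dx": -0.034, "dy": -0.01}, {"dx": -0.034, "dy": -0.01}]' --claw 0 --squeeze 10

```text
validation failed for argument at $.co...
```

>>> play_rows --commands '[{"dx": -0.034, "dy": -0.01, "dz": 0, "ax": 0, "ay": 0, "az": 0}, {"dx": -0.034, "dy": -0.01, "dz": 0, "ax": 0, "ay": 0, "az": 0}, {"dx": -0.034, "dy": -0.01, "dz": 0, "ax": 0, "ay": 0, "az": 0}, {"dx": -0.034, "dy": -0.01, "dz": 0, "ax": 0, "ay": 0, "az": 0}, {"dx": -0.034, "dy": -0.01, "dz": 0, "ax": 0, "ay": 0, "az": 0}]' --claw 0 --squeeze 10

```text
time_s: 0.52
ee_pos: [0.3039, 0.4305, 0.211]
eef_rot: [-3.138, -0.002, 2.866]
force: [0.4, 1.0, -0.5]
grip_width: 0.0641
```

>>> play_rows --commands '[{"dx": -0.031, "dy": -0.01, "dz": 0.01, "ax": 0, "ay": 0, "az": 0}, {"dx": -0.031, "dy": -0.01, "dz": 0.02, "ax": 0, "ay": 0, "az": 0}, {"dx": -0.031, "dy": -0.01, "dz": 0.02, "ax": 0, "ay": 0, "az": 0}, {"dx": -0.031, "dy": -0.01, "dz": 0.02, "ax": 0, "ay": 0, "az": 0}, {"dx": -0.031, "dy": -0.01, "dz": 0.02, "ax": 0, "ay": 0, "az": 0}]'

```text
time_s: 0.93
ee_pos: [0.4468, 0.335, 0.1215]
eef_rot: [3.139, 0.002, 2.865]
force: [0.6, 0.9, 0.1]
grip_width: 0.0304
```

>>> play_rows --commands '[{"dx": 0, "dy": 0, "dz": 0, "ax": 0, "ay": 0, "az": 0}, {"dx": 0, "dy": 0, "dz": 0, "ax": 0, "ay": 0, "az": 0}, {"dx": 0, "dy": 0, "dz": 0, "ax": 0, "ay": 0, "az": 0}, {"dx": 0, "dy": 0, "dz": 0, "ax": 0, "ay": 0, "az": 0}, {"dx": 0, "dy": 0, "dz": 0, "ax": 0, "ay": 0, "az": 0}]'

```text
time_s: 1.35
ee_pos: [0.4483, 0.331, 0.1168]
eef_rot: [-3.138, -0.003, 2.86]
force: [-0.8, -0.3, 0.9]
grip_width: 0.0008
```

Run:
```python
from h import *
from station import ctrl
o=ctrl.get_obs();print(o['ee_pos'],o['eef_rot'],o['force'],o['grip_width'],o['qpos'])
s=viewer.camera('side')[:,:,::-1];cv2.imwrite('pics/side1.png',s)
cv2.imwrite('pics/s1c.png',cv2.resize(s[270:380,220:366],None,fx=5,fy=5,interpolation=cv2.INTER_CUBIC))
for n,p in(('tip',[*o['ee_pos'][:2],o['ee_pos'][2]-.008]),):
    m=viewer.camera_model(n:='side');R=m['pose'][:3,:3].T
    print(cv2.projectPoints(np.array([p]),cv2.Rodrigues(R)[0],-R@m['pose'][:3,3],m['K'],m['dist_coeffs'])[0].ravel())
```

```text
[0.44830318 0.3309563  0.11680319] [-3.13784586e+00 -2.76806887e-03  2.86036931e+00] [-0.79760698 -0.26850408  0.91692322] 0.0008142242664354055 [ 5.70386648e-01  4.15312836e-01  1.60140735e+00 -4.26629650e-04
  1.12951490e+00 -7.19008410e-01]
[289.80341989 305.471042  ]
```

View pics/s1c.png

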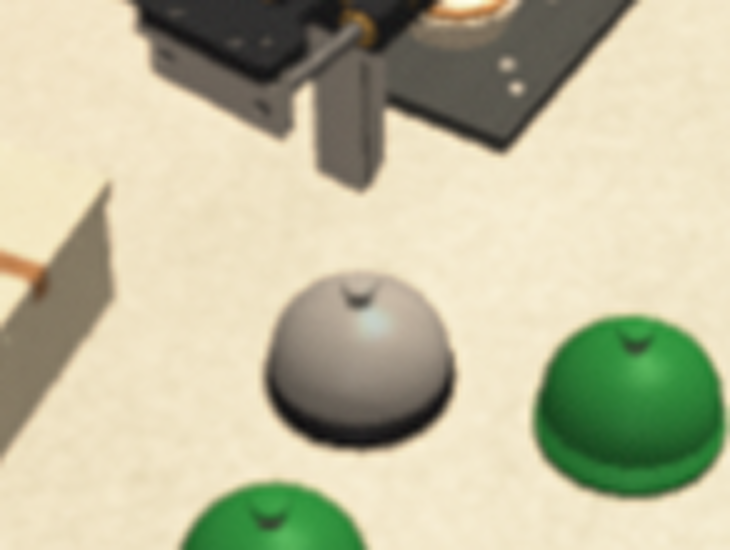

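The fingertips show at side (290,306), as predicted. I'll correct by about 9 mm and come down close.

>>> play_rows --commands '[{"dx": 0.004, "dy": 0.002, "dz": 0.01, "ax": 0, "ay": 0, "az": 0}, {"dx": 0.004, "dy": 0.002, "dz": 0.01, "ax": 0, "ay": 0, "az": 0}, {"dx": 0.003, "dy": 0.002, "dz": 0.01, "ax": 0, "ay": 0, "az": 0}, {"dx": 0, "dy": 0, "dz": 0, "ax": 0, "ay": 0, "az": 0}, {"dx": 0, "dy": 0, "dz": 0, "ax": 0, "ay": 0, "az": 0}]'

```text
time_s: 1.82
ee_pos: [0.4366, 0.3428, 0.0848]
eef_rot: [-3.14, -0.001, 2.864]
force: [-0.1, -0.2, 0.3]
grip_width: 0.0004
```

>>> play_rows --commands '[{"dx": -0.003, "dy": -0.001, "dz": 0.005, "ax": 0, "ay": 0, "az": 0}, {"dx": 0, "dy": 0, "dz": 0, "ax": 0, "ay": 0, "az": 0}, {"dx": 0, "dy": 0, "dz": 0, "ax": 0, "ay": 0, "az": 0}, {"dx": 0, "dy": 0, "dz": 0, "ax": 0, "ay": 0, "az": 0}, {"dx": 0, "dy": 0, "dz": 0, "ax": 0, "ay": 0, "az": 0}]'

```text
time_s: 2.23
ee_pos: [0.4397, 0.3408, 0.0792]
eef_rot: [-3.139, -0.001, 2.864]
force: [0.1, -0.0, 0.6]
grip_width: 0.0005
```

Run:
```python
from h import *
from station import ctrl
o=ctrl.get_obs();print(o['ee_pos'],o['eef_rot'],o['force'])
S=[viewer.camera(n)[:,:,::-1] for n in('side','top')]
c=lambda i,u,v:cv2.resize(i[v-22:v+23,u-30:u+30],None,fx=6.6,fy=6.6,interpolation=cv2.INTER_CUBIC)
cv2.imwrite('pics/c2.png',np.hstack([c(S[0],292,328),c(S[1],229,269)]))
```

```text
[0.43968568 0.34082087 0.07924887] [-3.13946177e+00 -1.48106510e-03  2.86432573e+00] [ 0.10501546 -0.04771064  0.55424842]
```

View pics/c2.png

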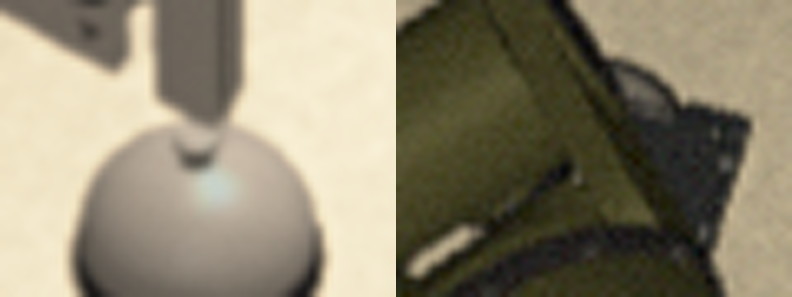

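The fingertips sit over the button, which is at side crop (197,150), with a gap of about 9 mm. Pressing in stages.

>>> play_rows --commands '[{"dx": 0, "dy": 0, "dz": 0.005, "ax": 0, "ay": 0, "az": 0}, {"dx": 0, "dy": 0, "dz": 0.004, "ax": 0, "ay": 0, "az": 0}, {"dx": 0, "dy": 0, "dz": 0.002, "ax": 0, "ay": 0, "az": 0}, {"dx": 0, "dy": 0, "dz": 0, "ax": 0, "ay": 0, "az": 0}, {"dx": 0, "dy": 0, "dz": 0, "ax": 0, "ay": 0, "az": 0}]'

```text
time_s: 2.75
ee_pos: [0.4401, 0.3411, 0.0676]
eef_rot: [-3.141, -0.0, 2.864]
force: [-0.3, -0.3, 2.5]
grip_width: 0.0007
```

>>> play_rows --commands '[{"dx": 0, "dy": 0, "dz": 0.002, "ax": 0, "ay": 0, "az": 0}, {"dx": 0, "dy": 0, "dz": 0.002, "ax": 0, "ay": 0, "az": 0}, {"dx": 0, "dy": 0, "dz": 0.001, "ax": 0, "ay": 0, "az": 0}, {"dx": 0, "dy": 0, "dz": 0, "ax": 0, "ay": 0, "az": 0}, {"dx": 0, "dy": 0, "dz": 0, "ax": 0, "ay": 0, "az": 0}]'

```text
time_s: 3.17
ee_pos: [0.4401, 0.3411, 0.0646]
eef_rot: [-3.141, 0.0, 2.864]
force: [-0.6, -0.6, 2.8]
grip_width: 0.0002
```

>>> play_rows --commands '[{"dx": 0, "dy": 0, "dz": 0.001, "ax": 0, "ay": 0, "az": 0}, {"dx": 0, "dy": 0, "dz": 0.001, "ax": 0, "ay": 0, "az": 0}, {"dx": 0, "dy": 0, "dz": 0.001, "ax": 0, "ay": 0, "az": 0}, {"dx": 0, "dy": 0, "dz": 0.001, "ax": 0, "ay": 0, "az": 0}, {"dx": 0, "dy": 0, "dz": 0, "ax": 0, "ay": 0, "az": 0}]'

```text
time_s: 3.58
ee_pos: [0.4402, 0.3411, 0.0644]
eef_rot: [-3.141, 0.001, 2.865]
force: [-0.9, -0.9, 3.9]
grip_width: 0.0004
```

>>> play_rows --commands '[{"dx": 0, "dy": 0, "dz": 0.003, "ax": 0, "ay": 0, "az": 0}, {"dx": 0, "dy": 0, "dz": 0.003, "ax": 0, "ay": 0, "az": 0}, {"dx": 0, "dy": 0, "dz": 0.003, "ax": 0, "ay": 0, "az": 0}, {"dx": 0, "dy": 0, "dz": 0.003, "ax": 0, "ay": 0, "az": 0}, {"dx": 0, "dy": 0, "dz": 0.003, "ax": 0, "ay": 0, "az": 0}]'

```text
time_s: 4.0
ee_pos: [0.4406, 0.3414, 0.0631]
eef_rot: [3.14, 0.003, 2.865]
force: [-16.8, -11.0, 41.2]
grip_width: 0.0002
```

It has bottomed out (41 N, hard stop at 0.063), so I'll lift straight off and check.

>>> play_rows --commands '[{"dx": 0, "dy": 0, "dz": -0.005, "ax": 0, "ay": 0, "az": 0}, {"dx": 0, "dy": 0, "dz": -0.015, "ax": 0, "ay": 0, "az": 0}, {"dx": 0, "dy": 0, "dz": -0.02, "ax": 0, "ay": 0, "az": 0}, {"dx": 0, "dy": 0, "dz": -0.02, "ax": 0, "ay": 0, "az": 0}, {"dx": 0, "dy": 0, "dz": -0.02, "ax": 0, "ay": 0, "az": 0}]'

```text
time_s: 4.42
ee_pos: [0.4387, 0.3403, 0.1429]
eef_rot: [-3.139, -0.001, 2.866]
force: [0.7, 0.9, 0.7]
grip_width: 0.0002
```

>>> play_rows --commands '[{"dx": -0.022, "dy": -0.02, "dz": -0.004, "ax": 0, "ay": 0, "az": 0}, {"dx": -0.022, "dy": -0.02, "dz": -0.004, "ax": 0, "ay": 0, "az": 0}, {"dx": -0.022, "dy": -0.02, "dz": 0, "ax": 0, "ay": 0, "az": 0}, {"dx": -0.022, "dy": -0.02, "dz": 0, "ax": 0, "ay": 0, "az": 0}, {"dx": -0.022, "dy": -0.02, "dz": 0, "ax": 0, "ay": 0, "az": 0}]'

```text
time_s: 4.83
ee_pos: [0.5191, 0.2148, 0.1555]
eef_rot: [3.139, 0.004, 2.874]
force: [0.7, 0.8, -0.3]
grip_width: 0.0004
```

Run:
```python
from h import *
from station import ctrl
o=ctrl.get_obs();print(o['time_s'],o['ee_pos'],o['eef_rot'])
s=viewer.camera('side')[:,:,::-1];cv2.imwrite('pics/side3.png',s)
b=cv2.imread('pics/side0.png')
d=cv2.absdiff(s,b).max(2)[310:362,265:320];print('diff at bell',d.max(),(d>40).sum())
c=lambda i,u,v:i[v-27:v+28,u-30:u+30]
print('shift',cv2.phaseCorrelate(*[np.float32(cv2.cvtColor(c(i,292,338),6)) for i in(b,s)]))
```

```text
4.8333 [0.51911556 0.2148325  0.15545299] [3.13870408 0.00424482 2.87377873]
diff at bell 11 0
shift ((-0.006459017220446839, 0.07089404439985003), 0.9693728817833794)
```

The bell hasn't moved (shift <0.1 px). On to the tartlet.

>>> play_rows --commands '[{"dx": -0.026, "dy": -0.024, "dz": 0, "ax": 0, "ay": 0, "az": 0}, {"dx": -0.026, "dy": -0.024, "dz": 0, "ax": 0, "ay": 0, "az": 0}, {"dx": -0.026, "dy": -0.024, "dz": 0, "ax": 0, "ay": 0, "az": 0}, {"dx": -0.02, "dy": -0.018, "dz": 0, "ax": 0, "ay": 0, "az": 0}, {"dx": -0.01, "dy": -0.008, "dz": 0, "ax": 0, "ay": 0, "az": 0}]'

```text
time_s: 5.3
ee_pos: [0.6018, 0.0819, 0.1536]
eef_rot: [3.14, 0.004, 2.872]
force: [-0.8, 0.4, -0.5]
grip_width: 0.0005
```

>>> play_rows --commands '[{"dx": 0, "dy": 0, "dz": 0, "ax": 0, "ay": 0, "az": 0}, {"dx": 0, "dy": 0, "dz": 0, "ax": 0, "ay": 0, "az": 0}, {"dx": 0, "dy": 0, "dz": 0, "ax": 0, "ay": 0, "az": 0}, {"dx": 0, "dy": 0, "dz": 0, "ax": 0, "ay": 0, "az": 0}, {"dx": 0, "dy": 0, "dz": 0, "ax": 0, "ay": 0, "az": 0}]'

```text
time_s: 5.72
ee_pos: [0.6007, 0.0838, 0.1521]
eef_rot: [3.14, 0.002, 2.871]
force: [-0.2, -1.4, 0.6]
grip_width: 0.0004
```

>>> play_rows --commands '[{"dx": 0, "dy": 0.0015, "dz": 0.012, "ax": 0, "ay": 0, "az": 0}, {"dx": 0, "dy": 0, "dz": 0.014, "ax": 0, "ay": 0, "az": 0}, {"dx": 0, "dy": 0, "dz": 0.014, "ax": 0, "ay": 0, "az": 0}, {"dx": 0, "dy": 0, "dz": 0.008, "ax": 0, "ay": 0, "az": 0}, {"dx": 0, "dy": 0, "dz": 0.004, "ax": 0, "ay": 0, "az": 0}]'

```text
time_s: 6.13
ee_pos: [0.6002, 0.0898, 0.0972]
eef_rot: [3.139, 0.004, 2.876]
force: [-0.2, 0.4, -1.1]
grip_width: 0.0006
```

>>> play_rows --commands '[{"dx": 0, "dy": 0, "dz": 0, "ax": 0, "ay": 0, "az": 0}, {"dx": 0, "dy": 0, "dz": 0, "ax": 0, "ay": 0, "az": 0}, {"dx": 0, "dy": 0, "dz": 0, "ax": 0, "ay": 0, "az": 0}, {"dx": 0, "dy": 0, "dz": 0, "ax": 0, "ay": 0, "az": 0}, {"dx": 0, "dy": 0, "dz": 0, "ax": 0, "ay": 0, "az": 0}]'

```text
time_s: 6.55
ee_pos: [0.6001, 0.0906, 0.0971]
eef_rot: [3.139, 0.004, 2.877]
force: [0.1, -0.7, -0.4]
grip_width: 0.0006
```

Run:
```python
from h import *
from station import ctrl
o=ctrl.get_obs();print(o['time_s'],o['ee_pos'],o['eef_rot'])
S=[viewer.camera(n)[:,:,::-1] for n in('side','top')]
c=lambda i,u,v:cv2.resize(i[v-22:v+23,u-30:u+30],None,fx=6.6,fy=6.6,interpolation=cv2.INTER_CUBIC)
cv2.imwrite('pics/c4.png',np.hstack([c(S[0],272,242),c(S[1],317,215)]))
m=viewer.camera_model('side');R=m['pose'][:3,:3].T
P=np.array([o['ee_pos']-[0,0,.008],[.6015,.0852,.062]])
print((cv2.projectPoints(P,cv2.Rodrigues(R)[0],-R@m['pose'][:3,3],m['K'],m['dist_coeffs'])[0][:,0]-[242,220])*6.6)
```

```text
6.55 [0.60007328 0.09064442 0.09714797] [3.13885664 0.0036602  2.87730088]
[[191.34039968 105.10629313]
 [195.83919786 153.1701382 ]]
```

View pics/c4.png

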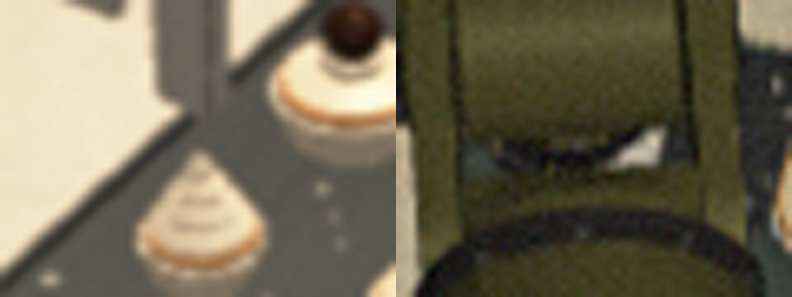

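The peak at side crop (198,151) matches its estimate. The tip needs about 6 mm sideways and 7 mm down.

>>> play_rows --commands '[{"dx": -0.002, "dy": -0.003, "dz": 0.004, "ax": 0, "ay": 0, "az": 0}, {"dx": -0.001, "dy": -0.002, "dz": 0.003, "ax": 0, "ay": 0, "az": 0}, {"dx": 0, "dy": 0, "dz": 0, "ax": 0, "ay": 0, "az": 0}, {"dx": 0, "dy": 0, "dz": 0, "ax": 0, "ay": 0, "az": 0}, {"dx": 0, "dy": 0, "dz": 0, "ax": 0, "ay": 0, "az": 0}]'

```text
time_s: 7.07
ee_pos: [0.6021, 0.084, 0.0897]
eef_rot: [3.139, 0.004, 2.877]
force: [-0.4, 0.5, 0.3]
grip_width: 0.0003
```

>>> play_rows --commands '[{"dx": 0, "dy": 0, "dz": 0, "ax": 0, "ay": 0, "az": 0}, {"dx": 0, "dy": 0, "dz": 0, "ax": 0, "ay": 0, "az": 0}, {"dx": 0, "dy": 0, "dz": 0, "ax": 0, "ay": 0, "az": 0}, {"dx": 0, "dy": 0, "dz": 0, "ax": 0, "ay": 0, "az": 0}, {"dx": 0, "dy": 0, "dz": 0, "ax": 0, "ay": 0, "az": 0}]'

```text
time_s: 7.48
ee_pos: [0.6021, 0.0841, 0.0898]
eef_rot: [3.139, 0.004, 2.877]
force: [-0.3, -0.3, 0.3]
grip_width: 0.0004
```

>>> play_rows --commands '[{"dx": 0, "dy": 0, "dz": 0, "ax": 0, "ay": 0, "az": 0}, {"dx": 0, "dy": 0, "dz": 0, "ax": 0, "ay": 0, "az": 0}, {"dx": 0, "dy": 0, "dz": 0, "ax": 0, "ay": 0, "az": 0}, {"dx": 0, "dy": 0, "dz": 0, "ax": 0, "ay": 0, "az": 0}, {"dx": 0, "dy": 0, "dz": 0, "ax": 0, "ay": 0, "az": 0}]'

```text
time_s: 7.9
ee_pos: [0.6021, 0.0842, 0.0899]
eef_rot: [3.139, 0.004, 2.877]
force: [0.1, 0.3, -0.1]
grip_width: 0.0006
```

>>> play_rows --commands '[{"dx": 0, "dy": 0, "dz": 0, "ax": 0, "ay": 0, "az": 0}, {"dx": 0, "dy": 0, "dz": 0, "ax": 0, "ay": 0, "az": 0}, {"dx": 0, "dy": 0, "dz": 0, "ax": 0, "ay": 0, "az": 0}, {"dx": 0, "dy": 0, "dz": 0, "ax": 0, "ay": 0, "az": 0}, {"dx": 0, "dy": 0, "dz": 0, "ax": 0, "ay": 0, "az": 0}]'

```text
time_s: 8.32
ee_pos: [0.6021, 0.0843, 0.0899]
eef_rot: [3.139, 0.005, 2.877]
force: [0.3, -0.4, 0.1]
grip_width: 0.0006
```

>>> play_rows --commands '[{"dx": 0, "dy": 0, "dz": 0, "ax": 0, "ay": 0, "az": 0}, {"dx": 0, "dy": 0, "dz": 0, "ax": 0, "ay": 0, "az": 0}, {"dx": 0, "dy": 0, "dz": 0, "ax": 0, "ay": 0, "az": 0}, {"dx": 0, "dy": 0, "dz": 0, "ax": 0, "ay": 0, "az": 0}, {"dx": 0, "dy": 0, "dz": 0, "ax": 0, "ay": 0, "az": 0}]'

```text
time_s: 8.73
ee_pos: [0.6021, 0.0843, 0.0899]
eef_rot: [3.139, 0.005, 2.877]
force: [0.6, -0.4, -0.3]
grip_width: 0.0007
```

>>> play_rows --commands '[{"dx": 0, "dy": 0, "dz": 0, "ax": 0, "ay": 0, "az": 0}, {"dx": 0, "dy": 0, "dz": 0, "ax": 0, "ay": 0, "az": 0}, {"dx": 0, "dy": 0, "dz": 0, "ax": 0, "ay": 0, "az": 0}, {"dx": 0, "dy": 0, "dz": 0, "ax": 0, "ay": 0, "az": 0}, {"dx": 0, "dy": 0, "dz": 0, "ax": 0, "ay": 0, "az": 0}]'

```text
time_s: 9.15
ee_pos: [0.6021, 0.0843, 0.0899]
eef_rot: [3.139, 0.005, 2.877]
force: [0.2, -0.2, -0.3]
grip_width: 0.0008
```

>>> play_rows --commands '[{"dx": 0, "dy": 0, "dz": 0, "ax": 0, "ay": 0, "az": 0}, {"dx": 0, "dy": 0, "dz": 0, "ax": 0, "ay": 0, "az": 0}, {"dx": 0, "dy": 0, "dz": 0, "ax": 0, "ay": 0, "az": 0}, {"dx": 0, "dy": 0, "dz": 0, "ax": 0, "ay": 0, "az": 0}, {"dx": 0, "dy": 0, "dz": 0, "ax": 0, "ay": 0, "az": 0}]'

```text
time_s: 9.57
ee_pos: [0.6021, 0.0843, 0.0899]
eef_rot: [3.139, 0.005, 2.877]
force: [-0.0, 0.2, -0.1]
grip_width: 0.0007
```

>>> play_rows --commands '[{"dx": 0, "dy": 0, "dz": 0, "ax": 0, "ay": 0, "az": 0}, {"dx": 0, "dy": 0, "dz": 0, "ax": 0, "ay": 0, "az": 0}, {"dx": 0, "dy": 0, "dz": 0, "ax": 0, "ay": 0, "az": 0}, {"dx": 0, "dy": 0, "dz": 0, "ax": 0, "ay": 0, "az": 0}, {"dx": 0, "dy": 0, "dz": 0, "ax": 0, "ay": 0, "az": 0}]'

```text
time_s: 9.98
ee_pos: [0.6021, 0.0842, 0.0899]
eef_rot: [3.138, 0.005, 2.877]
force: [0.0, 0.1, 0.5]
grip_width: 0.0001
```

Run:
```python
from h import *
from station import ctrl
o=ctrl.get_obs();print(o['time_s'],o['ee_pos'],o['eef_rot'],o['force'])
s=viewer.camera('side')[:,:,::-1];b=cv2.imread('pics/side0.png')
c=lambda i,u,v:cv2.resize(i[v-22:v+23,u-30:u+30],None,fx=6.6,fy=6.6,interpolation=cv2.INTER_CUBIC)
cv2.imwrite('pics/c5.png',np.hstack([c(s,272,242),c(s,292,338)]))
for n,u,v,h in(('bell',292,338,27),('mini',272,256,12),('box',203,327,40)):
    print(n,cv2.phaseCorrelate(*[np.float32(cv2.cvtColor(i[v-h:v+h,u-h:u+h],6)) for i in(b,s)]))
```

```text
9.9833 [0.60214013 0.08423995 0.08994375] [3.1384979  0.00458177 2.87695335] [0.02980843 0.06274815 0.51150078]
bell ((0.03765851216498106, 0.03086959038881787), 0.9372285483468871)
mini ((0.020478972952293617, -0.027951423647895268), 0.989578790548775)
box ((0.010806069409483143, 0.008991231050480053), 1.0110282468795777)
```

View pics/c5.png

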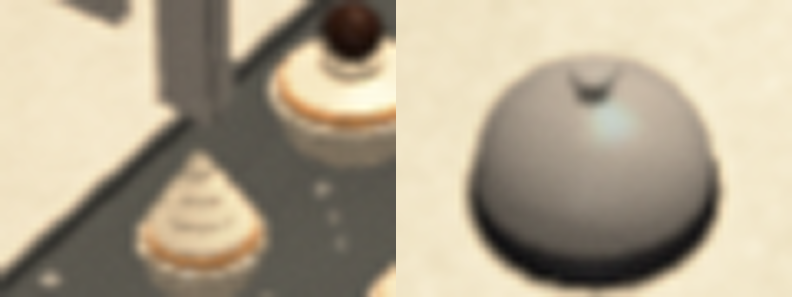

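The closed fingertips, at side crop (195,113), hover straight above the peak at (198,151). The arm held still for about 2.9 s. The bell and tartlet haven't moved and the plunger is back up. Handing in.

```bash
python3 -c "
from station import workorder; print(workorder.hand_in())"
```

```text
the job is handed in; nothing more can be done
None
```

I pressed the chromed bell's plunger to its stop with the closed fingertips and lifted straight off. I then moved to the small meringue tartlet and held about 20 mm above its peak. The arm stayed within 0.3 mm for about 2.9 s, and I handed in with the arm still pointing there, at about 10 s on the robot's clock.

- **Final position:** the fingertips are at (0.602, 0.084, 0.082). My estimate of the peak is (0.6015, 0.085, 0.062), so they are about 1 mm off to the side.
- **Nothing disturbed:** the side camera showed image shifts under 0.1 px for the bell, tartlet and cake box, and the plunger was back up. I did not check the other pastries, jar or tongs one by one.
- **Hard press:** the last stage of pressing reached 41 N vertically, with about 20 N sideways, against the plunger's stop. That load was on the fingertips only, but it was firmer than needed.
- **Estimates that disagreed:** the two cameras differed by about 5 mm along y for the peak and about 8 mm for the bell button. I used values in between, supported by the centres of the paper case and the bell's foot. The top view was blocked by the arm, so only the side camera confirmed the final alignment.
- **Bell ring:** I had no direct signal that it rang. I infer it from the plunger reaching its stop.

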